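# Close the slot-blot manifold and hold it shut

### The job

Close the blotting manifold on the bench: pick up its slotted cover (the one with two dowel holes, not the blank lid), fit it the right way round onto the two dowels of the grey base, big hole on big dowel, and press it straight down until the rubber seal is squeezed flat and the cover meets the base. The job ends holding: finish while still pressing the cover down, because the seal springs it open if you let go. Leave everything else on the bench where it stands.

Things in the scene. Friction and masses are not known exactly. Their poses are not given: they have to be found in the camera images.
- base: Lower half of the manifold, fixed on the bench: grey block 70 (x) x 110 (y) x 45 mm high; origin at the centre of its underside, z up. Two steel dowels rise from its top, one at each end of its y axis. Between them a sprung black rubber seal frame (58 x 58 mm) stands 6 mm above the top face. A steel nozzle sticks out 22 mm, low on its +x side.
- dowel_big (a point): Foot of the thick dowel (14 mm diameter) at base y = +42 mm, on the base's top face, 45 mm above the bench. The dowel rises 24 mm above this point; its last 10 mm taper to a blunt nose of about 5 mm.
- dowel_small (a point): Foot of the thin dowel (8 mm diameter) at base y = -42 mm, on the base's top face, 45 mm above the bench; rises 24 mm too, its last 10 mm tapering to a nose of about 3 mm.
- cover: Slotted cover (upper half), loose, 0.14 to 0.28 kg, white: slab 70 (x) x 110 (y) x 12 mm, thin dark slots on top, two through holes. Origin at the centre of its underside, z up; starts right way up on the bench. Grip rib in the middle of its top, 24 (x) x 50 (y) mm, from 12 to 46 mm above the underside: pinch its 24 mm from above. Closed, its underside is 45 mm above the bench.
- hole_big (a point): Centre of the cover's big through hole (16 mm diameter), at the underside, cover y = +42 mm.
- hole_small (a point): Centre of the cover's small through hole (10 mm diameter), at the underside, cover y = -42 mm.
- seal (a joint): How far the rubber seal frame of the base is pressed down, in m: 0 free (standing 6 mm above the base's top face), 0.006 squeezed flat, where the cover meets the base. It is a spring: it starts to move at about 2 N and takes about 10 N (the cover's own weight included) to squeeze flat; it springs back when let go.
- blank: Blank storage lid, a bystander: same white slab and grip rib as the cover (70 x 110 x 12 mm, rib to 46 mm) but with no holes and no slots. It and the cover change places. Leave it alone. Origin at the centre of its underside.
- dish: Bystander: low clear plastic ring, 52 mm across, 16 mm high, near the robot. Origin at the centre of its underside.
- tipbox: Bystander: closed pipette tip box, 85 x 125 x 67 mm high. Origin at the centre of its underside.
- tuberack: Bystander: tube rack with capped tubes, 60 x 200 x 54 mm high. Origin at the centre of its underside.
- pipette: Bystander: pipette lying flat along its x, 280 mm long, 25 mm high. Origin on the bench below its middle.
- bottle: Bystander: glass bottle, 66 mm across, 140 mm high. Origin at the centre of its underside.
- beaker: Bystander: glass beaker, 72 mm across, 85 mm high. Origin at the centre of its underside.
- tweezers: Bystander: steel tweezers lying flat along their x, 135 mm long, 5 mm high. Origin on the bench below their middle.
Not all that is in view belongs to the job. What is shaped like the cover but brown or turquoise is not meant.

How it is judged:
On the way, in this order (a step that is already met when the one before it is completed fails the run):
1. the slotted cover is lifted clear of the bench (height (world z) of cover above 0.06 m), for 0.1 s.
2. the cover is down over both dowels, big hole on big dowel (horizontal distance between hole_big and dowel_big below 0.004 m and horizontal distance between hole_small and dowel_small below 0.004 m and height (world z) of cover below 0.0555 m), for 0.1 s.
At the end, for the whole second after the job is handed in: Both holes of the slotted cover within 4 mm (horizontally) of their own dowels, the cover level (within 0.05 rad) and its underside within 2.5 mm of the base's top face, the seal squeezed by more than 4.5 of its 6 mm, the cover at rest and the robot still bearing on it with more than 3 N (horizontal distance between hole_big and dowel_big below 0.004 m and horizontal distance between hole_small and dowel_small below 0.004 m and value of joint seal above 0.0045 m and height (world z) of cover between 0.042 and 0.0475 m and angle between cover's own z axis and vertical below 0.05 rad and linear speed of cover below 0.01 m/s and contact force between any of the fingers, the arm and cover above 3 N); the arm keeps its last pose, push and grip.
It fails at once if the blank lid is moved more than 30 mm (distance of blank from where it was at the start of the episode above 0.03 m).
It fails at once if another thing on the bench is moved more than 30 mm (distance of any of dish, tipbox, tuberack, pipette, bottle, beaker, tweezers from where it was at the start of the episode above 0.03 m).
It also fails if it takes over 38 s, if anything falls off the work surface, if the arm or the gripper's body presses on something with over 40 N, if the wrist force passes 120 N, or if a joint passes its speed limit or range.

### The arm

A 6-joint arm with a two-finger parallel gripper is mounted at the origin on the work surface. World frame = base frame: x ahead of the robot, y to its left, z up, the work surface at z = 0. Lengths are in m, angles in rad, forces in N, time in s.
With the tool pointing down it reaches from about 0.375 to 0.925 m from the base axis. Payload 5.7 kg.
Tool frame: the origin (TCP) lies between the finger pads; the fingertips stand 11 mm ahead of it and the grasp point (between the pads) lies 8 mm behind it; z points along the fingers, y is the line along which they close (so a half turn about z gives the same grasp; the last joint's range is limited). The gripper opens to 88 mm and grips with 3 to 60 N. Pads are 20 mm wide; open, the fingers measure 115 mm over their backs; the gripper's body (75 mm by 178 mm) begins 61 mm behind the grasp point.
Start: joints at [1.194, 0.359, 1.51, -0, 1.272, -0.115], TCP at [0.155, 0.58, 0.234] pointing down, gripper open.
Joint ranges: [-2.97, 2.97], [-1.01, 2.36], [0.21, 2.38], [-0.96, 4.11], [0.2, 2.71], [-2.98, 2.98]. Speed limits (rad/s): [2.39, 2.39, 3.14, 3.14, 3.14, 3.14].

### API

Orientations are given as a unit quaternion [x, y, z, w].
In Python, from station import bot gives the robot as it stands.
- The arm moves only by the shell command python3 -m handwheel 'ROWS' [FORCE]. ROWS is a JSON object of lists of equal length, an entry for each row: "gripper": the closure, from 0 (fully open) to 1 (shut); "linear": the shift along the tool's x, y, z each as a share of 50 cm, from -1 to 1, a list of three; "twist": the turn about the tool's z as a share of 45 degrees, from -1 to 1. A call has 1 to 20 rows; each row is the pose to reach, as a shift and turn from the pose commanded when the call began, along the tool's axes at that moment; what a row does not reach only later rows make up. A row lasts 1/8 s, in which the tool goes at most 62.5 mm and 10.7 degrees, less where a joint would pass 70% of its speed; a pose out of reach is approached as far as the arm can. A call with a number of a shift or a turn outside -1 to 1 is refused whole. A call with a gripper value outside its range is refused whole. The fingers move at their own pace and stop on an object; FORCE is the grip in N (left out, the last holds). Time passes only in rows, so rows that repeat a pose let the fingers close. It gives the time, the measured TCP pose, the force, the opening and the grip force at its end, in the units of the state.
- bot.state(): the state, without advancing time (a new reading comes with each control period).
- bot.read_camera(name): name is "scene" or "top" or "wrist"; returns a dict with "img" (420x560x3 uint8, red, green, blue), "mtx" (3x3 intrinsics, pixels), "dist_coeffs" ([k1, k2, p1, p2, k3] as OpenCV has them; the pictures are not rectified), "eye" and "attitude" of the camera in the world; the wrist camera has in their place "T_tool_cam" (4x4, takes a point from camera to tool coordinates, whose origin is the TCP and whose axes are the flange's). Camera axes: x right, y up, looking along -z (the intrinsics and any distortion apply to the point x, -y, -z); pixel columns grow to the right and rows downward; lengths in m; the calibration is good to about 2 mm. A picture is of the moment at which its call begins: read the wrist's pose just before it. There is no depth.
- bot.job_done(): hands the job in; it is judged then, once.
Trained networks look in a picture, given as the dict that the camera call returned (one of the last four; its "shot" number tells which), for a name from the list of things; names that differ only in an ending like _2 or _b are one class to them, and where a whole thing is asked for, a point or a joint stands for the part that bears it (a point fixed in the world has none). Each returns a list of dicts, best first, with "p" (0 to 1); they miss things now and then, are a little off and sometimes report something else, mostly with a low value. They report only what shows in the picture. A call takes as long as a camera call. They do not tell look-alikes from the thing itself.
- bot.boxes_of(target, picture): "box" ([left, top, right, bottom] in pixels, round what is visible of it).
- bot.tip_of(target, picture): "at" ([column, row] in pixels: a listed point, or the origin of a listed thing).
The state is a dict: "t": time; "joints": joint angles; "joint_vel": joint speeds; "joint_torque": joint torques, N m; "tcp_pos": TCP position; "orientation": TCP orientation; "wrist_force": force on the tool from outside, world axes, zero at the start; "moment": the same for the moment, N m; "width": finger opening in m; "finger_force": force on a finger pad.
Only numpy, scipy, OpenCV 4.12 (cv2) and the standard library are available. Lean on these libraries where they do the work, as an engineer would, in place of code of your own. Each camera call takes 0.05 s, during which the arm holds its last target. There are 200 camera calls.

## Working session

There is one attempt and no reset: what is moved stays moved. The work goes in short steps, Python scripts to look and compute and a shell command to move; the robot and the scene stay as the last step left them, time stands still between calls to the robot, and variables do not carry over. Pictures are saved under pics/ and viewed, at most 10 in all, crops included, and the job is handed in when it is done.

```bash
mkdir -p pics
cat > h.py <<'E'
import numpy as np, cv2, json
from scipy.spatial.transform import Rotation as R
from station import bot
def cam(c,st=None):
    K=np.array(c["mtx"]);D=np.array(c["dist_coeffs"],float)
    if "T_tool_cam" in c:
        T=np.array(c["T_tool_cam"]);Rt=R.from_quat(st["orientation"]).as_matrix()
        return K,D,Rt@T[:3,:3],Rt@T[:3,3]+np.array(st["tcp_pos"])
    a=np.array(c["attitude"],float)
    Rm=a if a.shape==(3,3) else R.from_quat(a).as_matrix()
    return K,D,Rm,np.array(c["eye"])
def world(c,px,z,st=None):
    K,D,Rm,e=cam(c,st)
    u=cv2.undistortPoints(np.array(px,float).reshape(-1,1,2),K,D).reshape(-1,2)
    d=np.c_[u[:,0],-u[:,1],-np.ones(len(u))]@Rm.T
    return e+d*((z-e[2])/d[:,2])[:,None]
def pix(c,P,st=None):
    K,D,Rm,e=cam(c,st)
    q=(np.atleast_2d(P)-e)@Rm; q=q*[1,-1,-1]
    return cv2.projectPoints(q,np.zeros(3),np.zeros(3),K,D)[0].reshape(-1,2)
def save(c,n): cv2.imwrite("pics/"+n,c["img"][:,:,::-1])
E
python3 - <<'E'
from h import *
np.set_printoptions(precision=3,suppress=True)
print(bot.state())
for n in ["top","scene"]:
    c=bot.read_camera(n); save(c,n+".png"); print(n,c["eye"],c["attitude"],c["mtx"],c["dist_coeffs"])
    Z=dict(base=0,cover=0,blank=0,dowel_big=.045,dowel_small=.045,hole_big=0,hole_small=0,dish=0,tipbox=0,tuberack=0,pipette=0,bottle=0,beaker=0,tweezers=0)
    for k,z in Z.items():
        for r in bot.tip_of(k,c)[:4]:
            if r["p"]>.2: print(k,round(r["p"],2),np.round(r["at"]),world(c,[r["at"]],z)[0])
    for k in["cover","base"]:
        for r in bot.boxes_of(k,c)[:5]: print("box",k,round(r["p"],2),np.round(r["box"]))
E
```

```text
{'t': 0.0, 'joints': array([ 1.194,  0.359,  1.511, -0.   ,  1.272, -0.115]), 'joint_vel': array([ 0.   ,  0.001, -0.001, -0.   , -0.   ,  0.002]), 'joint_torque': array([  0.   , -51.537, -27.073,   0.068,   0.035,  -0.   ]), 'tcp_pos': array([0.155, 0.579, 0.233]), 'orientation': array([ 0.131,  0.991, -0.001, -0.   ]), 'wrist_force': array([-0.035,  0.048,  0.18 ]), 'moment': array([ 0.038, -0.006, -0.058]), 'finger_force': 0.0, 'width': 0.08785938924999073}
top [0.267 0.012 1.412] [-0.071  0.064  0.712 -0.695] [[520.305   0.    278.073]
 [  0.    520.305 204.017]
 [  0.      0.      1.   ]] [-0.133  0.     0.     0.     0.   ]
base 0.66 [292. 196.] [ 0.562 -0.016  0.   ]
base 0.52 [206. 130.] [0.76  0.225 0.   ]
cover 0.92 [179. 234.] [0.465 0.299 0.   ]
cover 0.89 [181. 283.] [0.33  0.292 0.   ]
cover 0.82 [206. 182.] [0.61  0.226 0.   ]
cover 0.82 [244. 282.] [0.33  0.123 0.   ]
blank 0.85 [391. 224.] [ 0.476 -0.284  0.   ]
dowel_big 0.98 [278. 199.] [0.544 0.023 0.045]
dowel_big 0.61 [126. 237.] [0.452 0.435 0.045]
dowel_small 0.91 [309. 188.] [ 0.574 -0.061  0.045]
hole_big 0
[... 1946 characters left out ...]
.311 0.173 0.   ]
dish 0.58 [239. 215.] [ 0.416 -0.028  0.   ]
tipbox 0.6 [384. 216.] [0.763 0.228 0.   ]
tuberack 0.95 [305. 326.] [ 0.762 -0.199  0.   ]
tuberack 0.6 [308. 168.] [ 0.469  0.26  -0.   ]
pipette 0.73 [336. 138.] [0.465 0.451 0.   ]
bottle 0.62 [216. 378.] [ 0.672 -0.417  0.   ]
beaker 0.88 [390. 178.] [0.709 0.384 0.   ]
beaker 0.23 [213. 376.] [ 0.663 -0.419  0.   ]
tweezers 0.68 [135. 327.] [ 0.437 -0.447  0.   ]
tweezers 0.22 [391. 179.] [0.711 0.383 0.   ]
box cover 0.96 [272. 131. 291. 158.]
box cover 0.8 [324. 178. 351. 208.]
box cover 0.79 [293. 141. 329. 173.]
box cover 0.74 [270. 102. 307. 122.]
box cover 0.58 [234. 157. 263. 185.]
box base 0.87 [263. 214. 298. 253.]
```

View pics/top.png

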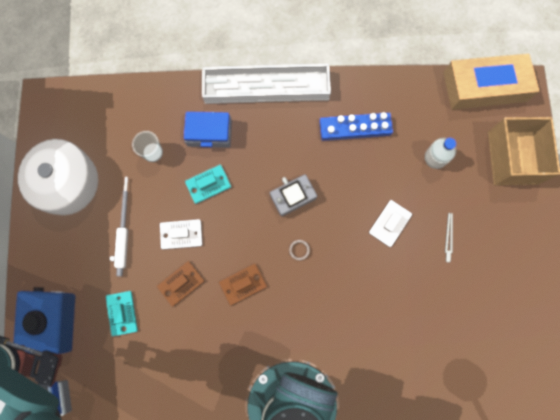

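Run:
```python
import cv2,numpy as np
a=cv2.imread("pics/top.png");b=cv2.imread("pics/scene.png")
cv2.imwrite("pics/crop.png",cv2.resize(a[160:340,90:330],None,fx=3.3,fy=3.3,interpolation=cv2.INTER_CUBIC))
cv2.imwrite("pics/crop_s.png",cv2.resize(b[90:270,190:430],None,fx=3.3,fy=3.3,interpolation=cv2.INTER_CUBIC))
```

```text
(no output)
```

View pics/crop.png

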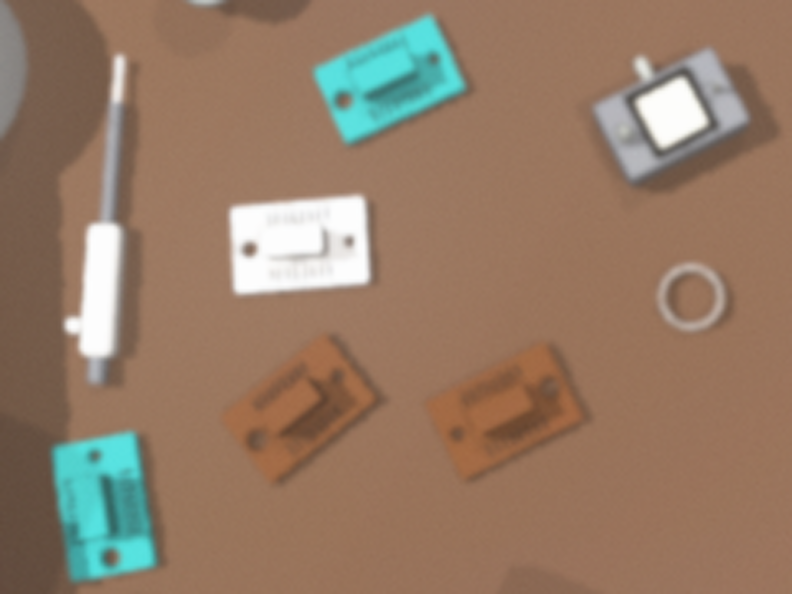

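View pics/crop_s.png

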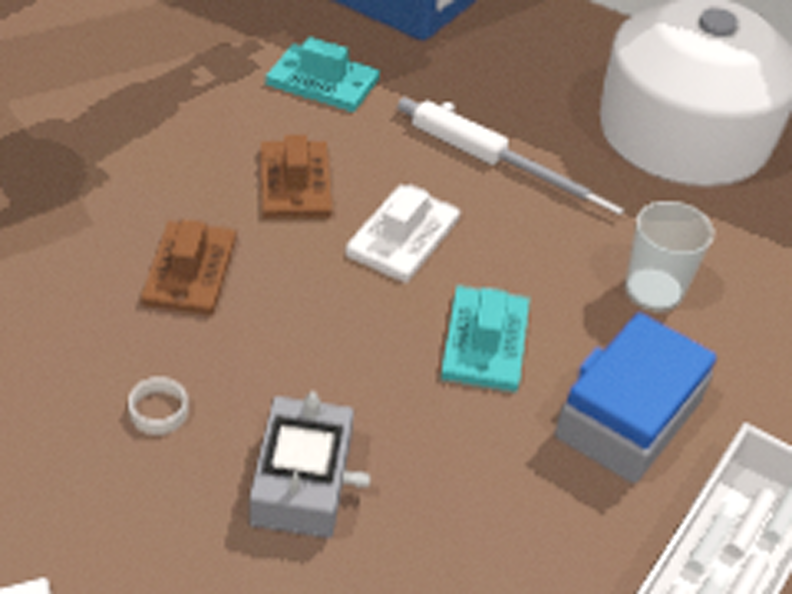

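The candidates in the top picture are: white slotted at (181,234), white blank at (391,224), brown at (181,284) and (243,284), turquoise at (208,183) and (122,313). Only the white one at (181,234) has slots and two holes. Its big hole is on the left, at about (165,235), and its small hole is at about (196,233). The base is at (292,196), with its big dowel at (278,199) and its small dowel at (309,188). Its nozzle points up (+x).

```bash
cat >> h.py <<'E'
def yaw(v): return np.degrees(np.arctan2(v[1],v[0]))
def plan(p,ydir):
    "shares to bring TCP to p with tool y along yaw ydir (deg, mod 180)"
    s=bot.state();Rt=R.from_quat(s["orientation"]).as_matrix()
    d=Rt.T@(np.array(p)-s["tcp_pos"])
    t=-(ydir-yaw(Rt[:,1])+90)%180-90 if 0 else -(((ydir-yaw(Rt[:,1])+90)%180)-90)
    print("t",s["t"],"tcp",np.round(s["tcp_pos"],4),"tilt",np.round(Rt[:,2],4),"linear",np.round(d/.5,4),"twist",round(t/45,4),"deg",round(t,2))
E
python3 - <<'E'
from h import *
c=bot.read_camera("top")
w=world(c,[[165.5,235.5],[195.8,233]],.012);print(w,np.linalg.norm(w[0]-w[1]))
v=w[0]-w[1];m=w.mean(0);y=yaw(v)-90;print(m,y)
plan([m[0],m[1],.22],y)
d=world(c,[[278,199],[309,188]],.06);print(d,np.linalg.norm(d[0]-d[1]),yaw(d[0]-d[1])-90)
E
```

```text
[[0.45821056 0.33423699 0.012     ]
 [0.46324718 0.25056451 0.012     ]] 0.08382392983683655
[0.46072887 0.29240075 0.012     ] 3.4447330169580965
t 1.75 tcp [0.1553 0.5795 0.2336] tilt [-1.e-04 -1.e-04 -1.e+00] linear [-0.7387 -0.3966  0.0272] twist 1.5901 deg 71.56
[[ 0.54219201  0.02381385  0.06      ]
 [ 0.56992829 -0.05938174  0.06      ]] 0.08769724519012002 18.437688458080274
```

```bash
python3 -m handwheel '{"gripper":[0,0,0,0,0,0,0,0],"linear":[[-0.74,-0.4,0.03],[-0.74,-0.4,0.03],[-0.74,-0.4,0.03],[-0.74,-0.4,0.03],[-0.74,-0.4,0.03],[-0.74,-0.4,0.03],[-0.74,-0.4,0.03],[-0.74,-0.4,0.03]],"twist":[1,1,1,1,1,1,1,1]}' && python3 -m handwheel '{"gripper":[0,0,0,0,0],"linear":[[0,0,0],[0,0,0],[0,0,0],[0,0,0],[0,0,0]],"twist":[0.59,0.59,0.59,0.59,0.59]}'
python3 - <<'E'
from h import *
s=bot.state();c=bot.read_camera("wrist");save(c,"w1.png")
plan([.4607,.2924,.22],3.44)
np.set_printoptions(precision=4,suppress=True)
for k in["hole_big","hole_small"]:
    for r in bot.tip_of(k,c)[:3]: print(k,r["p"],r["at"],world(c,[r["at"]],0.,s)[0],world(c,[r["at"]],0.012,s)[0])
print(pix(c,[[.458,.334,.012],[.463,.2506,.012]],s))
E
```

```text
t: 2.75
tcp_pos: [0.4634, 0.2885, 0.2186]
orientation: [0.502, 0.865, 0.0, 0.001]
wrist_force: [-0.3, -0.3, -0.7]
width: 0.0878
finger_force: 0.0
t: 3.38
tcp_pos: [0.4604, 0.2911, 0.2187]
orientation: [0.685, 0.729, -0.0, -0.0]
wrist_force: [0.0, 0.2, 0.2]
width: 0.0879
finger_force: 0.0
t 3.425 tcp [0.4605 0.2909 0.2187] tilt [-2.e-04 -0.e+00 -1.e+00] linear [ 0.0029  0.0006 -0.0027] twist 0.0027 deg 0.12
hole_big 0.88 [121.6, 137.9] [0.3006 0.3235 0.    ] [0.3056 0.3251 0.012 ]
hole_big 0.75 [273.8, 137.6] [0.4593 0.3342 0.    ] [0.4592 0.3354 0.012 ]
hole_big 0.73 [383.9, 211.7] [0.5872 0.2606 0.    ] [0.5829 0.2642 0.012 ]
hole_small 0.95 [134.0, 274.6] [0.3052 0.1646 0.    ] [0.3101 0.1713 0.012 ]
hole_small 0.89 [172.3, 201.8] [0.3518 0.2571 0.    ] [0.3551 0.2608 0.012 ]
hole_small 0.75 [399.3, 277.4] [0.6179 0.1808 0.    ] [0.6127 0.187  0.012 ]
[[272.5186 138.9149]
 [272.2154 216.8738]]
```

View pics/w1.png

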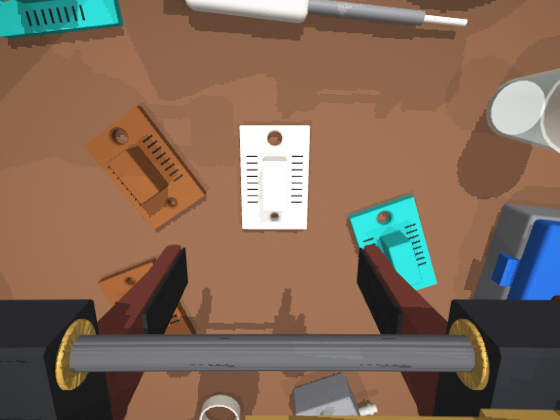

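The wrist picture confirms it: the white slotted cover is centred at about (274,177), with its big hole at (274,138), its small hole at (274,216) and its rib in the middle. I'll refine its pose from the outline and the holes.

Run:
```python
from h import *
np.set_printoptions(precision=4,suppress=True)
s=bot.state();c=bot.read_camera("wrist")
im=c["img"]; sub=im[110:245,225:325].min(2)
m=(sub>170).astype(np.uint8)
n,l,st,_=cv2.connectedComponentsWithStats(m);k=1+np.argmax(st[1:,4]);m=(l==k).astype(np.uint8)
cn=max(cv2.findContours(m,0,1)[0],key=cv2.contourArea)
P=cn.reshape(-1,2)+[225,110.]
w=world(c,P,.012,s)[:,:2]
r=cv2.minAreaRect((w*1000).astype(np.float32));print("slab mm",r)
dk=((sub<120)&(cv2.morphologyEx(m,cv2.MORPH_CLOSE,np.ones((15,15)))>0)).astype(np.uint8)
n,l,st,ce=cv2.connectedComponentsWithStats(dk)
for i in range(1,n):
    if st[i,4]>25: q=ce[i]+[225,110]; print(st[i],q,world(c,[q],.012,s)[0])
```

```text
slab mm ((462.2698974609375, 292.5376281738281), (71.0054931640625, 110.17994689941406), 3.55635666847229)
[ 42  21  15  14 158] [273.8291 137.5316] [0.4596 0.3352 0.012 ]
[ 45 103   8   5  32] [273.875 215.   ] [0.4649 0.2526 0.012 ]
```

```bash
python3 -m handwheel '{"gripper":[0.2,0.3,0.3,0.3,0.3,0.3],"linear":[[0.004,0.004,0.1],[0.004,0.004,0.2],[0.004,0.004,0.28],[0.004,0.004,0.35],[0.004,0.004,0.381],[0.004,0.004,0.381]],"twist":[0,0,0,0,0,0]}' 50 && python3 -m handwheel '{"gripper":[0.6,1,1,1,1,1],"linear":[[0,0,0],[0,0,0],[0,0,0],[0,0,0],[0,0,0],[0,0,0]],"twist":[0,0,0,0,0,0]}' 50 && python3 -m handwheel '{"gripper":[1,1,1,1,1,1],"linear":[[0,0,-0.05],[0,0,-0.12],[0,0,-0.2],[0,0,-0.28],[0,0,-0.32],[0,0,-0.32]],"twist":[0,0,0,0,0,0]}' 50
python3 - <<'E'
from h import *
np.set_printoptions(precision=4,suppress=True)
s=bot.state();c=bot.read_camera("wrist");save(c,"w2.png")
plan([.556,-.018,.19],18.4)
for k in["hole_big","hole_small"]:
    for r in bot.tip_of(k,c)[:3]: print(k,r["p"],r["at"],world(c,[r["at"]],s["tcp_pos"][2]-.028+.012,s)[0])
E
```

```text
t: 4.32
tcp_pos: [0.4624, 0.2924, 0.0276]
orientation: [0.685, 0.728, -0.001, -0.0]
wrist_force: [1.2, -0.5, 0.9]
width: 0.0614
finger_force: 0.0
t: 5.08
tcp_pos: [0.463, 0.2928, 0.0286]
orientation: [0.685, 0.728, 0.0, 0.0]
wrist_force: [-2.5, 0.5, 6.3]
width: 0.0239
finger_force: 50.0
t: 5.82
tcp_pos: [0.4636, 0.2931, 0.1893]
orientation: [0.685, 0.728, 0.001, 0.001]
wrist_force: [0.0, -0.1, -0.8]
width: 0.0236
finger_force: 50.0
t 5.875 tcp [0.4627 0.2926 0.188 ] tilt [ 0.0003  0.     -1.    ] linear [-0.6314  0.1489 -0.0041] twist -0.3322 deg -14.95
hole_big 0.98 [270.4, 177.5] [0.46   0.337  0.1733]
hole_big 0.63 [385.2, 225.5] [0.5201 0.3156 0.1733]
hole_big 0.58 [104.1, 141.2] [0.3805 0.3497 0.1733]
hole_small 0.88 [119.7, 289.8] [0.3826 0.2704 0.1733]
hole_small 0.78 [407.4, 292.7] [0.538  0.2779 0.1733]
hole_small 0.65 [161.5, 211.4] [0.4063 0.3163 0.1733]
```

View pics/w2.png

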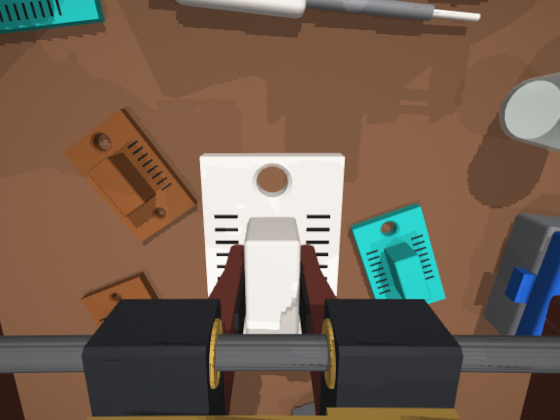

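The cover is held square, with its big hole at (272,180), and it is clear of the bench. Next I'll move to look at the dowels beyond the cover.

```bash
python3 -m handwheel '{"gripper":[1,1,1,1,1,1,1,1,1,1,1],"linear":[[-0.05,0.01,-0.05],[-0.15,0.03,-0.1],[-0.27,0.06,-0.14],[-0.39,0.1,-0.14],[-0.51,0.13,-0.14],[-0.63,0.16,-0.14],[-0.74,0.18,-0.14],[-0.81,0.2,-0.14],[-0.844,0.205,-0.14],[-0.844,0.205,-0.14],[-0.844,0.205,-0.14]],"twist":[0,-0.1,-0.2,-0.332,-0.332,-0.332,-0.332,-0.332,-0.332,-0.332,-0.332]}' 50
python3 - <<'E'
from h import *
np.set_printoptions(precision=4,suppress=True)
s=bot.state();c=bot.read_camera("wrist");save(c,"w3.png")
print(s["tcp_pos"],pix(c,[[.542,.024,.069],[.570,-.059,.069]],s))
for k,z in[("dowel_big",.045),("dowel_small",.045),("hole_big",s["tcp_pos"][2]-.016)]:
    for r in bot.tip_of(k,c)[:3]: print(k,r["p"],r["at"],world(c,[r["at"]],z,s)[0])
E
```

```text
t: 7.35
tcp_pos: [0.5898, -0.1207, 0.2577]
orientation: [0.585, 0.811, 0.0, -0.001]
wrist_force: [-0.4, -0.2, -2.1]
width: 0.0239
finger_force: 50.0
[ 0.5898 -0.1207  0.2577] [[273.152   13.6612]
 [273.3101 117.9388]]
dowel_big 0.56 [267.3, 22.1] [0.5374 0.0205 0.045 ]
dowel_small 0.69 [282.9, 116.4] [ 0.5791 -0.0555  0.045 ]
hole_big 0.77 [270.8, 176.7] [ 0.5748 -0.0787  0.2417]
```

View pics/w3.png

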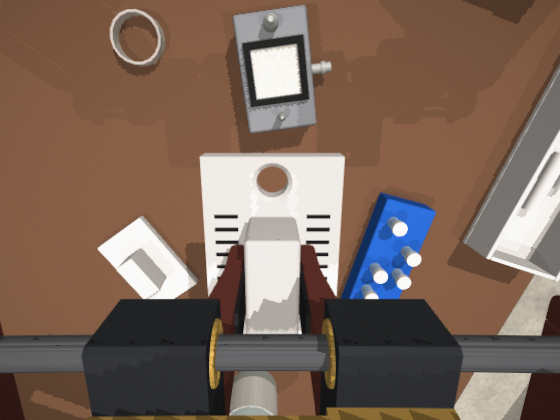

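The base is fully visible. Its top corners are at about (234,14), (303,6), (316,124) and (250,131), the big dowel is at (270,20), the small dowel at (282,117), and the nozzle is on the right. It is turned a few degrees more than the tool.

Run:
```python
from h import *
np.set_printoptions(precision=4,suppress=True)
s=bot.state();c=bot.read_camera("wrist");im=c["img"]
cv2.imwrite("pics/w3c.png",cv2.resize(im[0:140,215:345,::-1],None,fx=4.2,fy=4.2,interpolation=cv2.INTER_CUBIC))
cv2.imwrite("w3raw.png",im[:,:,::-1])
import pickle;pickle.dump((s,c),open("w3.pkl","wb"))
w=world(c,[[234,14],[303,6],[316,124],[250,131]],.045,s);print(w,w.mean(0),[np.linalg.norm(w[i]-w[i-1]) for i in range(4)],yaw(w[0]-w[3])-90,yaw(w[1]-w[2])-90,yaw(w[1]-w[0]))
d=world(c,[[270,20],[282,117]],.067,s);print(d,d.mean(0),np.linalg.norm(d[0]-d[1]),yaw(d[0]-d[1])-90)
```

```text
[[ 0.5066  0.0164  0.045 ]
 [ 0.5654  0.043   0.045 ]
 [ 0.6145 -0.0525  0.045 ]
 [ 0.5526 -0.0805  0.045 ]] [ 0.5598 -0.0184  0.045 ] [np.float64(0.10734883982848695), np.float64(0.06451875354848481), np.float64(0.10739620153418442), np.float64(0.06791708410264341)] 25.383784264750943 27.197434030520753 24.347611806310383
[[ 0.5415  0.0184  0.067 ]
 [ 0.5784 -0.0562  0.067 ]] [ 0.56   -0.0189  0.067 ] 0.08321768346820631 26.325226344848602
```

View pics/w3c.png

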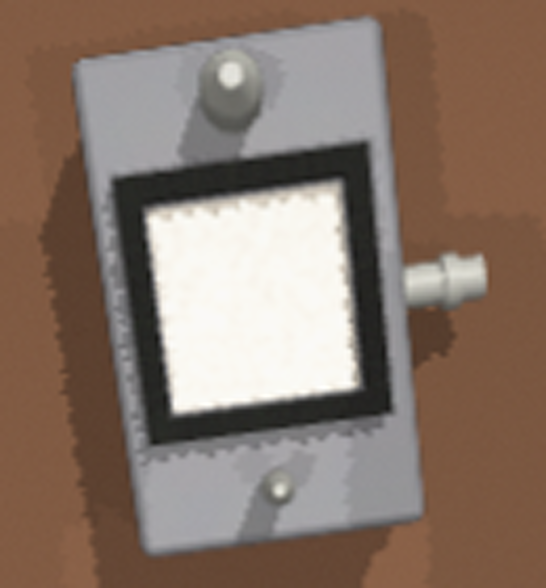

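```bash
cat > fit.py <<'E'
from h import *
import pickle
from scipy.optimize import least_squares
np.set_printoptions(precision=4,suppress=True)
s,c=pickle.load(open("w3.pkl","rb"))
z=np.array([[231,74],[281,483],[75,60],[378,15],[424,517],[145,553],[112,178],[368,142],[393,411],[150,444]],float)
px=(z+.5)/4.2-.5+[215,0]
M=np.array([[0,42,69],[0,-42,69],[-35,55,45],[35,55,45],[35,-55,45],[-35,-55,45],[-29,29,51],[29,29,51],[29,-29,51],[-29,-29,51]])/1e3
def W(p): return M@R.from_euler("z",p[2],degrees=True).as_matrix().T+[p[0],p[1],0]
w=np.array([3]*2+[1]*8)[:,None]
for sl,name in[(slice(0,2),"noses"),(slice(0,10),"all")]:
    r=least_squares(lambda p:((pix(c,W(p),s)-px)*w)[sl].ravel(),[.56,-.019,25],x_scale=[.01,.01,1])
    print(name,r.x,(pix(c,W(r.x),s)-px)[sl].round(1).tolist())
# cover in hand: where tool geometry predicts big hole top centre/front corners
Rt=R.from_quat(s["orientation"]).as_matrix()
T=np.array([[.042,0,.016],[.055,-.035,.016],[.055,.035,.016]])
print("pred",pix(c,T@Rt.T+s["tcp_pos"],s))
im=c["img"];g=im[160:202,250:296].min(2);m=(g<170).astype(np.uint8)
n,l,st,ce=cv2.connectedComponentsWithStats(m);k=1+np.argmax(st[1:,4]);print("hole blob",st[k],ce[k]+[250,160])
g=im[:,:,2].astype(int);print("col edges row165",[j for j in range(190,355) if abs(g[165,j+1]-g[165,j])>35],"row edge col 230/320",[j for j in range(145,165) if abs(g[j+1,230]-g[j,230])>35],[j for j in range(145,165) if abs(g[j+1,320]-g[j,320])>35])
E
python3 fit.py
```

```text
noses [ 0.559  -0.0173 26.2549] [[-0.1, -0.7], [0.1, 0.8]]
all [ 0.559  -0.0175 26.094 ] [[0.0, -0.5], [-0.0, 1.1], [-1.8, -1.3], [0.9, -1.9], [0.9, 0.4], [-0.4, 1.1], [-0.3, -0.7], [0.3, -1.2], [0.5, -0.2], [-0.0, 0.1]]
pred [[272.5867 181.79  ]
 [199.8566 155.2937]
 [345.3796 155.3803]]
hole blob [  7   4  32  33 829] [272.5983 179.316 ]
col edges row165 [199, 343, 344] row edge col 230/320 [152] [152]
```

```bash
python3 -c "
from h import *
plan([.5593,-.018,.125],26.1)"
```

```text
t 7.6 tcp [ 0.5904 -0.1213  0.2584] tilt [ 2.e-04 -0.e+00 -1.e+00] linear [0.2158 0.0064 0.2668] twist -0.1697 deg -7.63
```

```bash
python3 -m handwheel '{"gripper":[1,1,1,1,1,1,1],"linear":[[0.05,0.002,0.03],[0.12,0.004,0.1],[0.18,0.006,0.18],[0.216,0.0064,0.24],[0.216,0.0064,0.267],[0.216,0.0064,0.267],[0.216,0.0064,0.267]],"twist":[-0.1,-0.17,-0.17,-0.17,-0.17,-0.17,-0.17]}' 50
python3 - <<'E'
from h import *
s=bot.state();plan([.5593,-.018,.090],26.1);print(s["wrist_force"],s["width"])
c=bot.read_camera("wrist");c2=bot.read_camera("scene")
cv2.imwrite("pics/w4.png",np.vstack([cv2.resize(c["img"][120:260,180:380,::-1],None,fx=2,fy=2),cv2.resize(c2["img"][185:265,230:330,::-1],None,fx=4,fy=4,interpolation=cv2.INTER_CUBIC)[:320]]))
E
```

```text
t: 8.48
tcp_pos: [0.561, -0.0198, 0.1259]
orientation: [0.53, 0.848, 0.0, 0.001]
wrist_force: [0.3, -0.6, -1.3]
width: 0.0235
finger_force: 50.0
t 8.475 tcp [ 0.561  -0.0198  0.1259] tilt [ 2.6e-03 -7.0e-04 -1.0e+00] linear [ 0.0049 -0.0017  0.0718] twist -0.0021 deg -0.1
[ 0.26506427 -0.58633808 -1.3091383 ] 0.023467286944470787
```

View pics/w4.png

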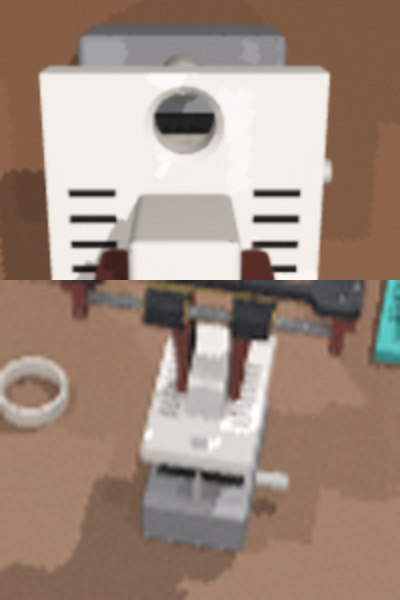

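The scene half of the picture shows the cover over the base with the small dowel beneath it. The wrist half shows the big dowel's tip just behind the cover's front edge, as expected at this height. I'll settle the arm and correct.

```bash
python3 -m handwheel '{"gripper":[1,1,1],"linear":[[0,0,0.03],[0,0,0.05],[0,0,0.05]],"twist":[0,0,0]}' 50
python3 -c "
from h import *
c=bot.read_camera('top')
for i in range(3): plan([.5593,-.018,.090],26.1); c=bot.read_camera('top')"
```

```text
t: 8.95
tcp_pos: [0.5583, -0.0188, 0.0983]
orientation: [0.53, 0.848, -0.001, -0.001]
wrist_force: [-0.1, -0.4, -0.7]
width: 0.0236
finger_force: 50.0
t 9.0 tcp [ 0.5588 -0.0188  0.0989] tilt [-1.8e-03  2.0e-04 -1.0e+00] linear [0.0011 0.0017 0.0177] twist -0.0014 deg -0.06
t 9.05 tcp [ 0.5592 -0.0189  0.0993] tilt [-9.e-04  0.e+00 -1.e+00] linear [0.0015 0.0009 0.0186] twist -0.0013 deg -0.06
t 9.1 tcp [ 0.5595 -0.0189  0.0996] tilt [-2.e-04 -1.e-04 -1.e+00] linear [0.0018 0.0004 0.0192] twist -0.0014 deg -0.06
```

```bash
python3 -m handwheel '{"gripper":[1,1,1,1,1,1],"linear":[[0.0018,0.0004,0.005],[0.0018,0.0004,0.012],[0.0018,0.0004,0.018],[0.0018,0.0004,0.024],[0.0018,0.0004,0.028],[0.0018,0.0004,0.028]],"twist":[0,0,0,0,0,0]}' 50
python3 -c "
from h import *
plan([.5593,-.018,.073],26.1);s=bot.state();print(s['wrist_force'],s['moment'])
R_=R.from_quat(s['orientation']).as_matrix();print('tool force',R_.T@s['wrist_force'])"
```

```text
t: 9.9
tcp_pos: [0.5591, -0.018, 0.0854]
orientation: [0.53, 0.848, -0.0, -0.0]
wrist_force: [-0.7, 0.6, -1.2]
width: 0.0236
finger_force: 50.0
t 9.9 tcp [ 0.5591 -0.018   0.0854] tilt [-4.e-04 -0.e+00 -1.e+00] linear [-0.0002  0.0004  0.0249] twist -0.0014 deg -0.06
[-0.68693429  0.57194874 -1.2173917 ] [-0.0951489   0.00750687  0.00729148]
tool force [ 0.81522256 -0.36564278  1.21768804]
```

```bash
python3 -m handwheel '{"gripper":[1,1,1,1,1,1],"linear":[[0.0005,0,0.005],[0.0005,0,0.01],[0.0005,0,0.014],[0.0005,0,0.018],[0.0005,0,0.021],[0.0005,0,0.021]],"twist":[0,0,0,0,0,0]}' 50
python3 -c "
from h import *
plan([.5593,-.018,.073],26.1);s=bot.state();print(s['wrist_force'],s['moment'])
R_=R.from_quat(s['orientation']).as_matrix();print('tool force',R_.T@s['wrist_force'])"
```

```text
t: 10.65
tcp_pos: [0.5591, -0.0178, 0.0754]
orientation: [0.53, 0.848, -0.0, 0.0]
wrist_force: [-1.0, 1.1, 5.5]
width: 0.0237
finger_force: 50.0
t 10.65 tcp [ 0.5591 -0.0178  0.0754] tilt [ 0.e+00 -1.e-04 -1.e+00] linear [-0.0006  0.0001  0.0048] twist -0.0013 deg -0.06
[-0.99221135  1.14842944  5.51325431] [ 0.0261528   0.42486832 -0.00697539]
tool force [ 1.46682861 -0.38758276 -5.51339642]
```

The seal is yielding at 5.5 N with little side force. I'll press on.

```bash
python3 -m handwheel '{"gripper":[1,1,1,1,1,1],"linear":[[0,0,0.002],[0,0,0.004],[0,0,0.006],[0,0,0.007],[0,0,0.008],[0,0,0.008]],"twist":[0,0,0,0,0,0]}' 50
python3 -c "
from h import *
plan([.5593,-.018,.073],26.1);s=bot.state();print(s['wrist_force'],s['moment'])"
```

```text
t: 11.4
tcp_pos: [0.5591, -0.0178, 0.0735]
orientation: [0.53, 0.848, 0.0, 0.0]
wrist_force: [-8.4, 0.2, 25.0]
width: 0.0238
finger_force: 50.0
t 11.4 tcp [ 0.5591 -0.0178  0.0735] tilt [ 7.e-04 -4.e-04 -1.e+00] linear [-0.0005  0.0001  0.0011] twist -0.0011 deg -0.05
[-8.44470389  0.15922454 24.98614061] [0.08051852 1.37984916 0.01993596]
```

Hard stop: TCP z − 0.0286 puts the underside at 0.045 m with 25 N. I'll check it visually.

Run:
```python
from h import *
c=bot.read_camera("wrist");c2=bot.read_camera("scene")
cv2.imwrite("pics/w5.png",np.vstack([cv2.resize(c["img"][120:260,180:380,::-1],None,fx=2,fy=2),cv2.resize(c2["img"][185:265,230:330,::-1],None,fx=4,fy=4,interpolation=cv2.INTER_CUBIC)[:320]]))
print(bot.state()["wrist_force"],bot.state()["tcp_pos"])
```

```text
[-7.40977583  0.99136692 24.43361852] [ 0.55912105 -0.01777707  0.07354276]
```

View pics/w5.png

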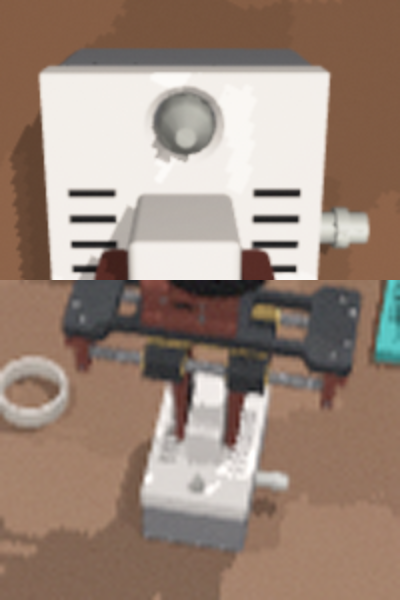

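Both dowels come up through their holes: the big one at crop (185,125), the small one at crop (197,485). The cover is flush on the base with no gap, so I'm handing in while still pressing.

```bash
python3 -c "
from station import bot
print(bot.job_done())"
```

```text
the job is handed in; nothing more can be done
None
```

I handed the job in with the slotted cover on both dowels, big hole on big dowel, pressed flush onto the base at about 24 N with the grip still on; `job_done()` returned no verdict, so the result is not confirmed.

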